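Clear the parts scale and change the batch

ROBOT

A 7-joint arm with a two-finger parallel gripper is mounted at the origin on the work surface. World frame = base frame: x ahead of the robot, y to its left, z up, the work surface at z = 0. Lengths are in m, angles in rad, forces in N, time in s.
With the tool pointing down it reaches from about 0.425 to 0.95 m from the base axis. Payload 4.7 kg.
Tool frame: the origin (TCP) lies between the finger pads; the fingertips stand 11 mm ahead of it and the grasp point (between the pads) lies 8 mm behind it; x points along the fingers, z is the direction in which the jaws open and shut, and the axes are right-handed (so a half turn about x gives the same grasp; the last joint's range is limited). The gripper opens to 85 mm and grips with 20 to 120 N. Pads are 22 mm wide; open, the fingers measure 114 mm over their backs; the gripper's body (76 mm by 85 mm) begins 54 mm behind the grasp point. The pads swing forward as they close: fully open they stand 13 mm farther back than shut.
Start: joints at [1.248, 0.469, -0.049, 1.532, 0.024, 1.141, -0.082], TCP at [0.196, -0.646, 0.242] pointing down, gripper open.
Joint ranges: [-2.59, 2.59], [-0.33, 1.99], [-1.39, 1.29], [0.1, 2.45], [-1.04, 4.18], [0.21, 1.99], [-2.66, 2.66]. Speed limits (rad/s): [2.57, 2.57, 3.14, 3.14, 3.14, 3.14, 3.14].

INTERFACE

Orientations are given as a rotation vector (axis times angle).
In Python, from plant import status, cams, arm gives the robot as it stands.
- The arm moves only by the shell command python3 -m inch 'ROWS' [FORCE]. ROWS is JSON, a list of rows, each a list of 3 entries, a list of its own where there are three numbers: the gripper's target within -1 to 1 (fully open at 1, half-way at 0, shut at -1), then the shift along the world's x, y, z in m, then the turn, a rotation vector about the world's x, y, z in degrees. In form: [[grip, [dx, dy, dz], [ax, ay, az]], ...]. A call has 1 to 20 rows; each row is the pose to reach, as a shift and turn from the pose commanded when the call began; what a row does not reach only later rows make up. A row lasts 1/8 s, in which the tool goes at most 62.5 mm and 10.7 degrees, less where a joint would pass 70% of its speed; a pose out of reach is approached as far as the arm can. A call with a gripper value outside its range is refused whole. The fingers move at their own pace and stop on an object; FORCE is the grip in N (left out, the last holds). Time passes only in rows, so rows that repeat a pose let the fingers close. It gives the time, the measured TCP pose, the force and the opening at its end, in the units of the state.
- status.get_obs(): the state, without advancing time (a new reading comes with each control period).
- cams.read_camera(name): name is "side" or "top"; returns a dict with "pixels" (400x640x3 uint8, red, green, blue), "z_map" (400x640 float32, m along the optical axis (not along the pixel's ray), 0 where there is no reading), "fx", "fy", "cx", "cy" (pixels), "rvec" (rotation vector, rad) and "tvec" (3), from world to camera coordinates, as OpenCV has them. Camera axes: x right, y down, z forward; pixel columns grow to the right and rows downward; lengths in m; the calibration is good to about 2 mm. A picture is of the moment at which its call begins.
- arm.finish_job(): hands the job in, once; it reports no verdict.
Trained networks look in the newest picture that a camera, given by its name, has taken for a name from the list of things; names that differ only in an ending like _2 or _b are one class to them, and where a whole thing is asked for, a point or a joint stands for the part that bears it (a point fixed in the world has none). Each returns a list of dicts, best first, with "confidence" (0 to 1); they miss things now and then, are a little off and sometimes report something else, mostly with a low value. They report only what shows in the picture. A call takes as long as a camera call. They do not tell look-alikes from the thing itself.
- cams.recognise(camera, query): "box" ([centre column, centre row, width, height] in pixels, round what is visible of it).
- cams.pinpoint(camera, query): "point" ([column, row] in pixels: a listed point, or the origin of a listed thing).
The state is a dict: "clock": time; "joint_positions": joint angles; "qvel": joint speeds; "joint_torque": joint torques, N m; "eef_pos": TCP position; "tcp_rot": TCP orientation; "ft_force": force on the tool from outside, world axes, zero at the start; "wrist_torque": the same for the moment, N m; "grip_width": opening from 0.0 (shut) to 1.0 (fully open).
Only numpy, scipy, OpenCV 4.12 (cv2) and the standard library are available. Lean on these libraries where they do the work, as an engineer would, in place of code of your own. Each camera call takes 0.05 s, during which the arm holds its last target. There are 200 camera calls.

TASK

The tub on the weighing pan has been weighed: swap it with the tub on the yellow waiting stand, so that each finally stands upright and wholly on the other's place, putting one down somewhere free for the moment. After the weighed tub is off and while the pan is still empty, turn the dial's red max-hold hand back all the way to its zero stop, then put the next tub on, leaving the hand at zero. Set the tubs down gently, keep them upright, and leave the other things on the bench where they are.

Things in the scene. Friction and masses are not known exactly. Their poses are not given: they have to be found in the camera images.
- green_tub: Round lidded parts tub, all green with a pale label band round its side; 62 mm diameter, 85 mm tall, rigid, 0.25 to 0.5 kg. Origin: centre of its underside; z up. At the start it stands either on the weighing pan or on the waiting stand (the red tub stands on the other).
- red_tub: Round lidded parts tub, all red with a pale label band round its side; 62 mm diameter, 85 mm tall, rigid, 0.25 to 0.5 kg. Origin: centre of its underside; z up. At the start it stands either on the weighing pan or on the waiting stand (the green tub stands on the other).
- pan (a point): Centre of the top face of the weigh station's round steel weighing pan (116 mm diameter, flat, no rim), 35 mm above the table; the round dial housing is at the station's other end, its axis 215 mm away. The point's x axis is the station's forward direction (away from the robot, turned up to 0.25 rad); its y axis points from the dial to the pan.
- stand_top (a point): Centre of the top face of the fixed round yellow waiting stand (116 mm diameter, flat, no rim), 35 mm above the table; to the left or to the right of the weigh station.
- mat: Thin black rubber mat 130 x 130 x 3 mm fixed on the table on the other side of the weigh station from the stand, empty: a free place to put a tub down for the moment. Origin: centre of its underside, on the table.
- dial_axis (a point): Centre of the white dial face, on the reset hand's vertical axis, 50 mm above the table; housing 180 mm in diameter. Axes as for the pan. The zero mark (green bar at the rim, small yellow stop pin beside it) lies 2.30 rad counter-clockwise (from above) from the x axis. The two stop pins on the face are 12 mm high, 35 mm from the axis.
- reset_post (a point): Centre of the top of the red upright post on the red reset hand: 20 mm diameter, 55 mm from the dial axis, top 105 mm above the table. The hand is a flat arm 12 mm wide, 80 mm long from the axis to its pointer tip, its top 61 mm above the table, fixed to a black hub knob 38 mm in diameter, top 74 mm above the table.
- reset_hand (a joint): Angle of the red max-hold hand, rad: 0 on its zero stop (at the green mark), growing clockwise seen from above to 4.6 at the other stop. Starts between 1.3 and 3.4. Stays where it is left (about 1 N at the post moves it); brought back by turning it counter-clockwise seen from above, e.g. by pushing the post sideways round the dial until it meets the stop.
- blue_tub: Bystander: round blue lidded tub, 62 mm diameter, 85 mm tall. Origin: centre of its underside. Not to be moved.
- carton: Bystander: brown cardboard carton 120 x 90 x 70 mm. Origin: centre of its underside. Not to be moved.
- black_box: Bystander: black parts box 80 x 120 x 60 mm. Origin: centre of its underside. Not to be moved.
- bin: Bystander: open grey bin 100 x 130 x 60 mm. Origin: centre of its underside. Not to be moved.
- wrench: Bystander: steel wrench 180 mm long lying flat. Origin: on its middle line, on the table. Not to be moved.
- screwdriver: Bystander: screwdriver 190 mm long lying flat. Origin: on its middle line, on the table. Not to be moved.
- tape_roll: Bystander: upright-axis cardboard ring 100 mm diameter, 45 mm high. Origin: centre of its underside. Not to be moved.
- scale: The whole fixed blue weigh station: low base 22 mm high, pan at one end, round dial housing at the other. Origin: on the table, on the line from dial to pan, 115 mm from the pan's centre and 100 mm from the dial's axis; axes as for the pan.
- stand: The whole fixed yellow waiting stand. Origin: on the table below stand_top.
There are look-alikes about, which are no part of the job. What is meant by the red_tub is not orange, and is the smaller of those in its own colour.

How it is judged:
On the way, in this order (a step that is already met when the one before it is completed fails the run):
1. the weighed tub is off the pan, which is empty (no tub within 100 mm of its centre) (horizontal distance between each of green_tub, red_tub and pan above 0.1 m), for 0.2 s.
2. with the pan still empty the red hand is back at its zero stop (within 0.05 rad) (all of step 1 and value of joint reset_hand below 0.05 rad), for 0.3 s.
At the end, for the whole second after the job is handed in: The two tubs have changed places: the one that was on the pan stands on the waiting stand and the other on the pan, each upright (within 0.1 rad), at rest, with its foot on the top face and its axis within 27 mm of the centre (wholly on it); the red hand is on its zero stop (within 0.05 rad) ((((horizontal distance between green_tub and pan below 0.027 m and z of green_tub in the frame of pan between -0.005 and 0.005 m) and (horizontal distance between red_tub and stand_top below 0.027 m and z of red_tub in the frame of stand_top between -0.005 and 0.005 m)) or ((horizontal distance between red_tub and pan below 0.027 m and z of red_tub in the frame of pan between -0.005 and 0.005 m) and (horizontal distance between green_tub and stand_top below 0.027 m and z of green_tub in the frame of stand_top between -0.005 and 0.005 m))) and value of joint reset_hand below 0.05 rad and distance of each of green_tub, red_tub from where it was at the start of the episode above 0.1 m and angle between each of green_tub, red_tub's own z axis and vertical below 0.1 rad and linear speed of each of green_tub, red_tub below 0.02 m/s); the robot touches nothing.
It fails at once if a tub is tipped by more than 0.6 rad (angle between any of green_tub, red_tub's own z axis and vertical above 0.6 rad).
It fails at once if a tub is dropped or slammed onto the pan, the stand or the mat (more than 60 N) (contact force between any of green_tub, red_tub and scale above 60 N or contact force between any of green_tub, red_tub and stand above 60 N or contact force between any of green_tub, red_tub and mat above 60 N).
It fails at once if a bystander is moved by more than 40 mm (distance of any of blue_tub, carton, black_box, bin, wrench, screwdriver, tape_roll from where it was at the start of the episode above 0.04 m).
It also fails if it takes over 70 s, if anything falls off the work surface, if the arm or the gripper's body presses on something with over 40 N, if the wrist force passes 120 N, or if a joint passes its speed limit or range.

## Working session

There is one attempt and no reset: what is moved stays moved. The work goes in short steps, Python scripts to look and compute and a shell command to move; the robot and the scene stay as the last step left them, time stands still between calls to the robot, and variables do not carry over. Pictures are saved under pics/ and viewed, about 8 in all and at most 12, crops included, and the job is handed in when it is done.

```bash
mkdir -p pics
cat > h.py <<'E'
import numpy as np, cv2
from plant import status, cams, arm
def cam(n):
    d=cams.read_camera(n); d['R']=cv2.Rodrigues(np.array(d['rvec'],float))[0]; d['t']=np.array(d['tvec'],float).ravel(); return d
def ray(d,u,v,z):  # intersect with plane z
    r=d['R'].T@np.array([(u-d['cx'])/d['fx'],(v-d['cy'])/d['fy'],1]); c=-d['R'].T@d['t']
    return c+r*(z-c[2])/r[2]
def cloud(d):
    Z=d['z_map']; v,u=np.indices(Z.shape); P=np.stack([(u-d['cx'])/d['fx']*Z,(v-d['cy'])/d['fy']*Z,Z],-1)
    return (P-d['t'])@d['R']
def proj(d,p):
    q=d['R']@np.array(p)+d['t']; return np.array([d['fx']*q[0]/q[2]+d['cx'],d['fy']*q[1]/q[2]+d['cy']])
def save(n,im): cv2.imwrite('pics/'+n,im[...,::-1])
E
python3 - <<'E'
from h import *
print(status.get_obs())
for n in('top','side'):
    d=cam(n); save(n+'1.png',d['pixels']); print(n,-d['R'].T@d['t'],d['fx'])
    for q in('green_tub','red_tub','pan','stand_top','dial_axis','reset_post','mat','blue_tub'):
        print(q,[(np.round(r['point']),round(r['confidence'],2)) for r in cams.pinpoint(n,q)][:4])
E
```

```text
{'clock': 0.0, 'joint_positions': array([ 1.24807794,  0.46945301, -0.04859045,  1.53370624,  0.02411193,
        1.14101136, -0.08229074]), 'qvel': array([ 0.0013119 ,  0.00023705,  0.00059424,  0.00121183, -0.00051927,
       -0.00042689, -0.00023609]), 'joint_torque': array([ 1.00775185e-03, -5.10309577e+01, -4.61996463e-02, -2.37714475e+01,
        1.07460644e-02,  7.53528817e-03,  1.05581975e-05]), 'eef_pos': array([ 0.19532484, -0.64552299,  0.24124838]), 'tcp_rot': array([ 0.99121858,  1.3356984 , -0.98936427]), 'ft_force': array([-0.37241958,  0.24494915, -0.3746776 ]), 'wrist_torque': array([0.00722933, 0.02062974, 0.06729505]), 'grip_width': 1.004170364152522}
top [0.27339466 0.00811197 1.39211412] 520.8516107129539
green_tub [(array([197., 233.]), 0.97), (array([457., 159.]), 0.22)]
red_tub [(array([230., 307.]), 0.95), (array([259., 206.]), 0.77), (array([296., 156.]), 0.74)]
pan [(array([264., 206.]), 0.83)]
stand_top [(array([196., 231.]), 0.67)]
dial_axis [(array([344., 206.]), 0.7), (array([261., 207.]), 0.59)]
reset_post [(array([339., 179.]), 0.79)]
mat [(array([440., 219.]), 0.97), (array([241., 131.]), 0.2)]
blue_tub [(array([454., 154.]), 0.69)]
side [-0.02986535  0.62274091  0.71078751] 369.912095226557
green_tub [(array([248., 302.]), 0.81)]
red_tub [(array([278., 250.]), 0.87), (array([263., 222.]), 0.68), (array([330., 330.]), 0.62)]
pan [(array([281., 246.]), 0.75)]
stand_top [(array([245., 302.]), 0.81), (array([312., 173.]), 0.57)]
dial_axis [(array([330., 207.]), 0.61)]
reset_post [(array([311., 188.]), 0.69), (array([249., 302.]), 0.57)]
mat [(array([384., 188.]), 0.84)]
blue_tub [(array([354., 166.]), 0.59), (array([390., 226.]), 0.22)]
```

View pics/top1.png

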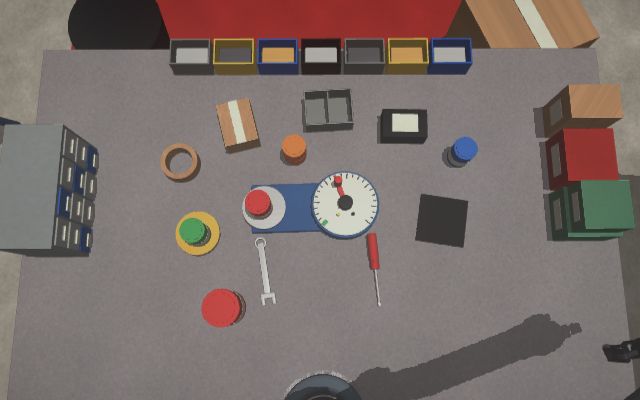

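View pics/side1.png

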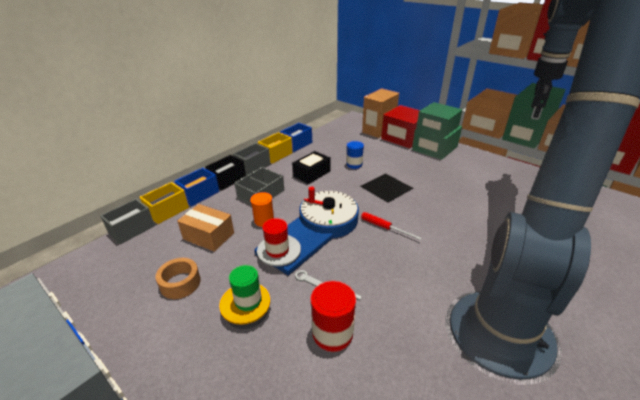

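The top view has three candidates for red_tub: (258,204) on the pan, a larger red one at (221,308), and an orange one at (293,150). The one on the pan fits, since it is red and smaller. The green tub is on the stand (193,232), the mat is at (441,220) and the post at (338,180). Next I'll confirm with a crop and measure.

Run:
```python
from h import *
d=cam('top'); I=d['pixels'].astype(int); P=cloud(d)
save('crop1.png',cv2.resize(d['pixels'][135:335,165:390],None,fx=3,fy=2.99,interpolation=cv2.INTER_CUBIC))
r,g,b=I[...,0],I[...,1],I[...,2]; z=P[...,2]
v,u=np.indices(z.shape)
def fit(name,m):
    q=P[m]; xy=q[:,:2].astype(np.float32); (c,rad)=cv2.minEnclosingCircle(xy)
    print(name,len(q),'med',np.median(q,0).round(4),'mean',q.mean(0).round(4),'circ',np.round(c,4),round(rad,4))
def near(u0,v0,R): return (u-u0)**2+(v-v0)**2<R*R
fit('redlid',near(258,204,22)&(z>.112)&(z<.13))
fit('bigred',near(221,308,30)&(z>.08)&(r>140)&(g<70))
fit('orange',near(293,150,20)&(z>.06))
fit('greenlid',near(193,232,22)&(z>.112)&(z<.13))
fit('pan',near(264,207,26)&(z>.03)&(z<.04)&(abs(r-b)<25)&(r>130))
fit('stand',near(197,233,26)&(z>.03)&(z<.042)&(r>150)&(b<90))
fit('dial',near(344,204,36)&(z>.045)&(z<.054))
fit('hub',near(344,204,15)&(z>.068)&(z<.08))
fit('post',near(338,180,12)&(z>.095)&(z<.115))
fit('mat',near(441,220,40)&(r<50)&(z<.015))
fit('blue',near(462,152,22)&(b>r+40)&(z>.07))
fit('driver',near(373,250,25)&(r>120)&(g<70)&(z<.06))
```

```text
redlid 500 med [0.5295 0.1612 0.1216] mean [0.5295 0.1609 0.1215] circ [0.5305 0.1615] 0.0319
bigred 76 med [0.282  0.2245 0.1252] mean [0.2778 0.2344 0.1253] circ [0.2729 0.2439] 0.045
orange 491 med [0.6823 0.0718 0.0862] mean [0.6792 0.072  0.0985] circ [0.4952 0.0467] 0.2252
greenlid 529 med [0.4596 0.3196 0.1222] mean [0.4591 0.3197 0.1218] circ [0.4597 0.3205] 0.0326
pan 692 med [0.52   0.1327 0.036 ] mean [0.526  0.1415 0.0358] circ [0.5333 0.1554] 0.0583
stand 748 med [0.4604 0.316  0.0364] mean [0.4636 0.3213 0.0365] circ [0.4655 0.3269] 0.0579
dial 2545 med [ 0.532  -0.063   0.0505] mean [ 0.5343 -0.061   0.0503] circ [ 0.5379 -0.0603] 0.0896
hub 163 med [ 0.5378 -0.06    0.0743] mean [ 0.5378 -0.0606  0.0744] circ [ 0.5306 -0.0651] 0.0281
post 51 med [ 0.5886 -0.0413  0.1052] mean [ 0.589  -0.0411  0.1046] circ [ 0.5898 -0.0409] 0.01
mat 0 med [nan nan nan] mean [nan nan nan] circ [0. 0.] 0.0
blue 435 med [ 0.6776 -0.376   0.0862] mean [ 0.6725 -0.3717  0.1011] circ [ 0.4891 -0.1922] 0.2944
driver 203 med [ 0.4127 -0.1329  0.024 ] mean [ 0.414  -0.1341  0.0242] circ [ 0.416  -0.1327] 0.0464
  return _methods._mean(a, axis=axis, dtype=dtype,
  ret = um.true_divide(
<stdin>:8: RuntimeWarning: Mean of empty slice.
```

View pics/crop1.png

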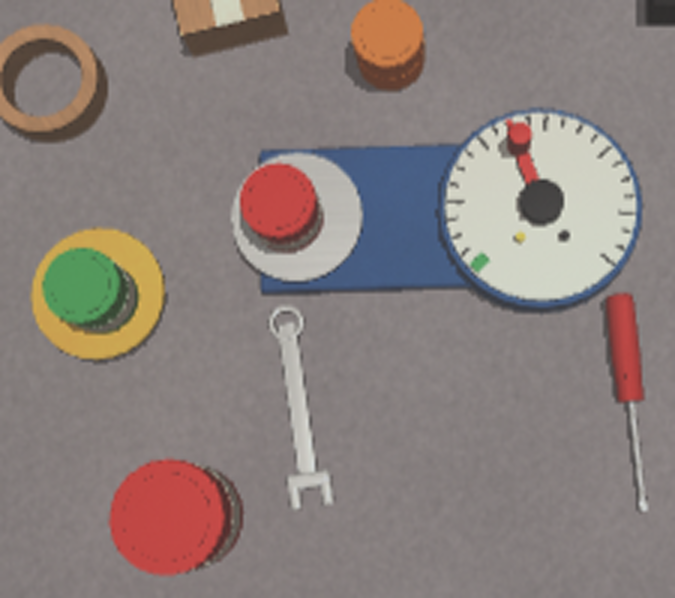

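The crop confirms it: the red tub on the pan is small and truly red, the big red one stands on the table, and the third is orange. Pan-to-dial comes out at 215 mm and the disc radii at 58 and 90 mm, as given.

Run:
```python
from h import *
s=status.get_obs(); R=cv2.Rodrigues(s['tcp_rot'])[0]; print(R.round(3))
d=cam('top')
for uv in((441,220),(440,219)): print('mat',ray(d,*uv,.003).round(4))
I=d['pixels'].astype(int); m=((I.max(-1)<45)).astype(np.uint8); m[:, :405]=0;m[:,480:]=0;m[:185]=0;m[255:]=0
v,u=np.nonzero(m); c=cv2.minAreaRect(np.stack([u,v],1).astype(np.float32)); print(c, ray(d,*c[0],.003))
```

```text
[[ 0.     0.957  0.29 ]
 [-0.     0.29  -0.957]
 [-1.     0.     0.   ]]
mat [ 0.5007 -0.3226  0.003 ]
mat [ 0.5035 -0.32    0.003 ]
((0.0, 0.0), (0.0, 0.0), 0.0) [1.16168984 0.93928704 0.003     ]
```

```bash
python3 -m inch '[[1,[0.304,0.296,0.02],[0,0,0]],[1,[0.304,0.296,0.02],[0,0,0]],[1,[0.304,0.296,0.02],[0,0,0]],[1,[0.304,0.296,0.02],[0,0,0]],[1,[0.304,0.296,0.02],[0,0,0]],[1,[0.304,0.296,0.02],[0,0,0]],[1,[0.304,0.296,0.02],[0,0,0]],[1,[0.334,0.807,0.0],[0,0,0]],[1,[0.334,0.807,0.0],[0,0,0]],[1,[0.334,0.807,0.0],[0,0,0]],[1,[0.334,0.807,0.0],[0,0,0]],[1,[0.334,0.807,0.0],[0,0,0]],[1,[0.334,0.807,0.0],[0,0,0]],[1,[0.334,0.807,0.0],[0,0,0]],[1,[0.334,0.807,0.0],[0,0,0]],[1,[0.334,0.807,0.0],[0,0,0]],[1,[0.334,0.807,0.0],[0,0,0]],[1,[0.334,0.807,0.0],[0,0,0]]]' 40
```

```text
clock: 3.25
eef_pos: [0.5299, 0.1586, 0.2422]
tcp_rot: [0.991, 1.332, -0.993]
ft_force: [-0.3, -0.4, 0.5]
grip_width: 0.998
```

```bash
python3 -m inch '[[1,[0,0,-0.04],[0,0,0]],[1,[0,0,-0.08],[0,0,0]],[1,[0,0,-0.115],[0,0,0]],[1,[0,0,-0.14],[0,0,0]],[1,[0,0,-0.165],[0,0,0]],[1,[0,0,-0.165],[0,0,0]],[-1,[0,0,-0.165],[0,0,0]],[-1,[0,0,-0.165],[0,0,0]],[-1,[0,0,-0.165],[0,0,0]],[-1,[0,0,-0.165],[0,0,0]],[-1,[0,0,-0.165],[0,0,0]],[-1,[0,0,-0.165],[0,0,0]],[-1,[0,0,-0.165],[0,0,0]],[-1,[0,0,-0.165],[0,0,0]]]' 40
```

```text
clock: 5.0
eef_pos: [0.5307, 0.1604, 0.0789]
tcp_rot: [0.991, 1.331, -0.989]
ft_force: [-0.9, -3.1, 7.1]
grip_width: 0.72
```

```bash
python3 -m inch '[[-1,[0,0,0.02],[0,0,0]],[-1,[0,0,0.06],[0,0,0]],[-1,[0,0,0.1],[0,0,0]],[-1,[0,0,0.12],[0,0,0]],[-1,[-0.001,-0.03,0.12],[0,0,0]],[-1,[-0.005,-0.08,0.12],[0,0,0]],[-1,[-0.008,-0.13,0.12],[0,0,0]],[-1,[-0.011,-0.18,0.12],[0,0,0]],[-1,[-0.014,-0.23,0.12],[0,0,0]],[-1,[-0.017,-0.28,0.12],[0,0,0]],[-1,[-0.02,-0.33,0.12],[0,0,0]],[-1,[-0.023,-0.38,0.12],[0,0,0]],[-1,[-0.026,-0.43,0.12],[0,0,0]],[-1,[-0.029,-0.465,0.12],[0,0,0]],[-1,[-0.029,-0.482,0.12],[0,0,0]],[-1,[-0.029,-0.482,0.1],[0,0,0]],[-1,[-0.029,-0.482,0.06],[0,0,0]],[-1,[-0.029,-0.482,0.02],[0,0,0]],[-1,[-0.029,-0.482,-0.01],[0,0,0]],[-1,[-0.029,-0.482,-0.015],[0,0,0]]]'
```

```text
clock: 7.5
eef_pos: [0.4993, -0.3185, 0.0599]
tcp_rot: [0.99, 1.341, -0.989]
ft_force: [-0.0, 0.2, -3.5]
grip_width: 0.714
```

Run:
```python
from h import *
print(status.get_obs()['eef_pos'])
d=cam('side'); P=cloud(d); I=d['pixels'].astype(int)
save('side2.png',cv2.resize(d['pixels'][100:300,240:500],None,fx=2.9,fy=2.9,interpolation=cv2.INTER_CUBIC))
```

```text
[ 0.49927775 -0.31853869  0.05994967]
```

View pics/side2.png

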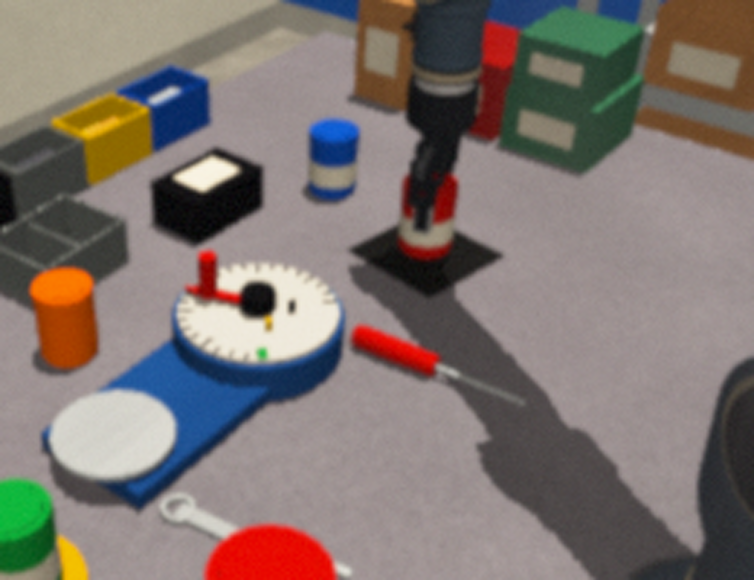

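The red tub is held upright over the mat (crop 425,240) and the pan is empty.

```bash
python3 -m inch '[[-1,[0,0,-0.004],[0,0,0]],[-1,[0,0,-0.008],[0,0,0]],[-1,[0,0,-0.011],[0,0,0]],[-1,[0,0,-0.013],[0,0,0]],[-1,[0,0,-0.015],[0,0,0]],[-1,[0,0,-0.015],[0,0,0]]]'
```

```text
clock: 8.3
eef_pos: [0.5004, -0.3211, 0.0472]
tcp_rot: [0.99, 1.334, -0.99]
ft_force: [-1.1, -0.0, -4.6]
grip_width: 0.712
```

```bash
python3 -m inch '[[-1,[0,0,-0.001],[0,0,0]],[-1,[0,0,-0.002],[0,0,0]],[-1,[0,0,-0.002],[0,0,0]]]'
```

```text
clock: 8.68
eef_pos: [0.5005, -0.3212, 0.0469]
tcp_rot: [0.99, 1.334, -0.991]
ft_force: [-3.9, 2.4, 6.4]
grip_width: 0.712
```

```bash
python3 -m inch '[[0.9,[0,0,0],[0,0,0]],[1,[0,0,0],[0,0,0]],[1,[0,0,0],[0,0,0]],[1,[0,0,0],[0,0,0]],[1,[0,0,0.03],[0,0,0]],[1,[0,0,0.08],[0,0,0]],[1,[0,0,0.13],[0,0,0]],[1,[0.015,0.04,0.14],[0,0,0]],[1,[0.03,0.09,0.14],[0,0,0]],[1,[0.045,0.14,0.14],[0,0,0]],[1,[0.06,0.19,0.14],[0,0,0]],[1,[0.075,0.24,0.14],[0,0,0]],[1,[0.0885,0.28,0.14],[0,0,0]],[1,[0.0885,0.28,0.14],[0,0,0]],[1,[0.0885,0.28,0.12],[0,0,0]]]'
```

```text
clock: 10.55
eef_pos: [0.5901, -0.0414, 0.1663]
tcp_rot: [0.99, 1.331, -0.988]
ft_force: [0.2, -0.9, -0.1]
grip_width: 0.999
```

```bash
python3 -m inch '[[1,[0,0,-0.04],[0,0,0]],[1,[0,0,-0.065],[0,0,0]],[1,[0,0,-0.077],[0,0,0]],[1,[0,0,-0.077],[0,0,0]],[-1,[0,0,-0.077],[0,0,0]],[-1,[0,0,-0.077],[0,0,0]],[-1,[0,0,-0.077],[0,0,0]],[-1,[0,0,-0.077],[0,0,0]],[-1,[0,0,-0.077],[0,0,0]],[-1,[0,0,-0.077],[0,0,0]],[-1,[0,0,-0.077],[0,0,0]],[-1,[0,0,-0.077],[0,0,0]],[-1,[0,0,-0.077],[0,0,0]],[-1,[0,0,-0.077],[0,0,0]]]' 20
```

```text
clock: 12.3
eef_pos: [0.5894, -0.0412, 0.0888]
tcp_rot: [0.99, 1.333, -0.99]
ft_force: [-0.8, -1.1, 5.9]
grip_width: 0.228
```

Run:
```python
from h import *
o=status.get_obs();print(o['eef_pos'],o['joint_positions'].round(2))
d=cam('side')
save('side3.png',cv2.resize(d['pixels'][120:260,260:460],None,fx=4,fy=4,interpolation=cv2.INTER_CUBIC))
c=np.array([.538,-.0605]); a0=.355
for k in range(0,17):
    a=a0+np.radians(7)*k; print(k*7,(.055*np.array([np.cos(a)-np.cos(a0),np.sin(a)-np.sin(a0)])).round(3))
```

```text
[ 0.58941887 -0.04117095  0.08882286] [ 0.23  0.53 -0.31  1.86  0.22  0.78 -1.47]
0 [0. 0.]
7 [-0.003  0.006]
14 [-0.006  0.012]
21 [-0.01   0.017]
28 [-0.015  0.022]
35 [-0.02   0.026]
42 [-0.026  0.03 ]
49 [-0.032  0.032]
56 [-0.039  0.034]
63 [-0.045  0.036]
70 [-0.052  0.036]
77 [-0.059  0.035]
84 [-0.065  0.034]
91 [-0.072  0.032]
98 [-0.078  0.029]
105 [-0.083  0.026]
112 [-0.089  0.022]
```

View pics/side3.png

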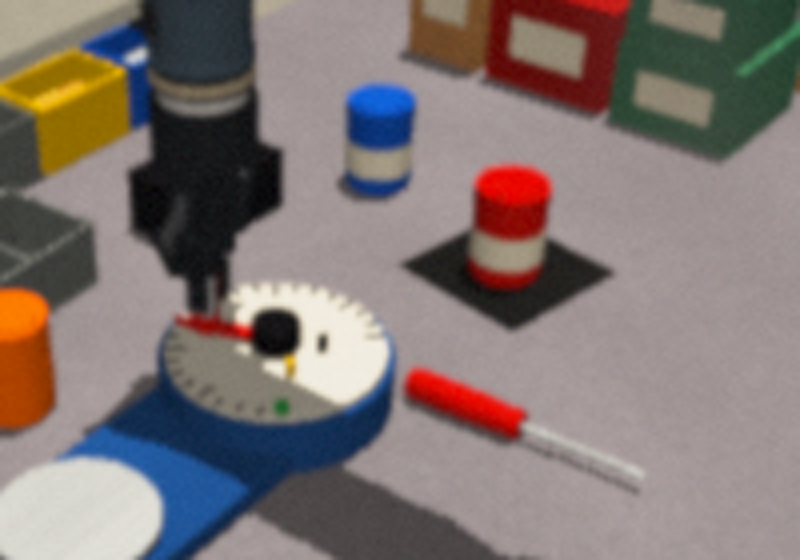

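The red tub stands upright on the mat and the post is gripped. Now I'll turn the hand counter-clockwise with the tool.

```bash
python3 -m inch '[[-1,[-0.003,0.006,0],[0,0,7]],[-1,[-0.006,0.012,0],[0,0,14]],[-1,[-0.01,0.017,0],[0,0,21]],[-1,[-0.015,0.022,0],[0,0,28]],[-1,[-0.02,0.026,0],[0,0,35]],[-1,[-0.026,0.03,0],[0,0,42]],[-1,[-0.032,0.032,0],[0,0,49]],[-1,[-0.039,0.034,0],[0,0,56]],[-1,[-0.045,0.036,0],[0,0,63]],[-1,[-0.052,0.036,0],[0,0,70]],[-1,[-0.059,0.035,0],[0,0,77]],[-1,[-0.065,0.034,0],[0,0,84]],[-1,[-0.072,0.032,0],[0,0,91]],[-1,[-0.078,0.029,0],[0,0,98]],[-1,[-0.083,0.026,0],[0,0,105]],[-1,[-0.086,0.024,0],[0,0,108]],[-1,[-0.089,0.022,0],[0,0,112]],[-1,[-0.089,0.022,0],[0,0,112]]]'
```

```text
clock: 14.6
eef_pos: [0.5055, -0.0233, 0.089]
tcp_rot: [-0.532, 1.496, 0.523]
ft_force: [12.7, -8.3, -5.8]
grip_width: 0.223
```

```bash
python3 -m inch '[[-1,[0,0,0],[0,0,0]],[-1,[0,0,0],[0,0,0]],[0,[0,0,0],[0,0,0]],[0,[0,0,0],[0,0,0]],[0,[0,0,0],[0,0,0]],[0,[0,0,0],[0,0,0]],[0,[0,0,0.03],[0,0,0]],[1,[0,0,0.08],[0,0,0]],[1,[0,0,0.13],[0,0,0]],[1,[-0.01,0.06,0.15],[0,0,0]],[1,[-0.02,0.11,0.15],[0,0,0]],[1,[-0.03,0.16,0.15],[0,0,0]],[1,[-0.03,0.18,0.15],[0,0,0]]]'
```

```text
clock: 16.23
eef_pos: [0.4684, 0.1644, 0.2388]
tcp_rot: [-0.534, 1.503, 0.535]
ft_force: [0.5, -0.9, 0.4]
grip_width: 0.999
```

Run:
```python
from h import *
o=status.get_obs();print(o['eef_pos'],o['joint_positions'].round(2)); print(cv2.Rodrigues(o['tcp_rot'])[0].round(3))
d=cam('top'); P=cloud(d);z=P[...,2]; I=d['pixels'].astype(int)
m=(z>.095)&(z<.115)&(abs(P[...,0]-.5)<.06)&(abs(P[...,1]+.03)<.05)&(I[...,0]>100)&(I[...,1]<90)
q=P[m]; print(len(q),q.mean(0) if len(q) else '')
if len(q):
  r=q.mean(0)[:2]-[.538,-.0605]; print(np.hypot(*r),np.arctan2(r[1],r[0]))
save('top2.png',cv2.resize(d['pixels'][150:270,180:480],None,fx=2.66,fy=2.66,interpolation=cv2.INTER_CUBIC))
```

```text
[0.46840446 0.16438347 0.23882336] [ 0.42  0.34 -1.03  1.91  0.33  1.07 -0.05]
[[ 0.001 -0.631  0.775]
 [ 0.001  0.775  0.631]
 [-1.     0.     0.001]]
42 [ 0.50046266 -0.02057135  0.10630634]
0.054802814894449346 2.325335094596652
```

View pics/top2.png

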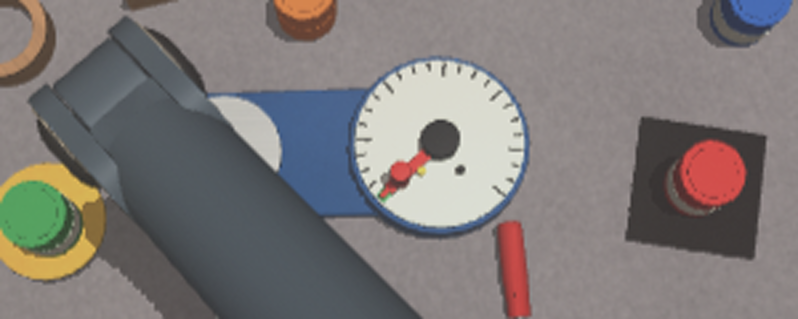

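The hand is at the zero stop (2.325 rad measured against 2.32 expected, touching the yellow pin), the red tub stands on the mat, and the pan is empty. Next is the green tub.

```bash
python3 -m inch '[[1,[-0.002,0.04,0],[0,0,-8]],[1,[-0.004,0.09,0],[0,0,-16]],[1,[-0.006,0.13,0],[0,0,-24]],[1,[-0.009,0.156,0],[0,0,-32]],[1,[-0.009,0.156,0],[0,0,-40]],[1,[-0.009,0.156,0],[0,0,-40]],[1,[-0.009,0.156,0],[0,0,-40]]]' 40; python3 -c "
from h import *
o=status.get_obs();print(o['joint_positions'].round(2),o['eef_pos'])"
```

```text
clock: 17.15
eef_pos: [0.4613, 0.316, 0.2382]
tcp_rot: [0.015, 1.571, -0.016]
ft_force: [0.4, 0.2, -0.2]
grip_width: 0.999
[-0.03  0.4  -0.83  1.78  0.33  1.1  -1.  ] [0.46131717 0.3160411  0.23815237]
```

```bash
python3 -m inch '[[1,[-0.002,0.004,-0.04],[0,0,0]],[1,[-0.002,0.004,-0.08],[0,0,0]],[1,[-0.002,0.004,-0.115],[0,0,0]],[1,[-0.002,0.004,-0.14],[0,0,0]],[1,[-0.002,0.004,-0.161],[0,0,0]],[1,[-0.002,0.004,-0.161],[0,0,0]],[-1,[-0.002,0.004,-0.161],[0,0,0]],[-1,[-0.002,0.004,-0.161],[0,0,0]],[-1,[-0.002,0.004,-0.161],[0,0,0]],[-1,[-0.002,0.004,-0.161],[0,0,0]],[-1,[-0.002,0.004,-0.161],[0,0,0]],[-1,[-0.002,0.004,-0.161],[0,0,0]],[-1,[-0.002,0.004,-0.161],[0,0,0]],[-1,[-0.002,0.004,-0.161],[0,0,0]]]' 40
```

```text
clock: 18.9
eef_pos: [0.4607, 0.3217, 0.0791]
tcp_rot: [0.018, 1.567, -0.015]
ft_force: [2.1, -1.5, 6.5]
grip_width: 0.717
```

```bash
python3 -m inch '[[-1,[0,0,0.02],[0,0,0]],[-1,[0,0,0.06],[0,0,0]],[-1,[0,0,0.09],[0,0,0]],[-1,[0.01,-0.022,0.09],[0,0,0]],[-1,[0.03,-0.067,0.09],[0,0,0]],[-1,[0.05,-0.112,0.09],[0,0,0]],[-1,[0.067,-0.15,0.09],[0,0,0]],[-1,[0.0735,-0.165,0.09],[0,0,0]],[-1,[0.0735,-0.165,0.07],[0,0,0]],[-1,[0.0735,-0.165,0.04],[0,0,0]],[-1,[0.0735,-0.165,0.02],[0,0,0]],[-1,[0.0735,-0.165,0.012],[0,0,0]],[-1,[0.0735,-0.165,0.008],[0,0,0]],[-1,[0.0735,-0.165,0.005],[0,0,0]],[-1,[0.0735,-0.165,0.003],[0,0,0]],[-1,[0.0735,-0.165,0.001],[0,0,0]],[-1,[0.0735,-0.165,0.0],[0,0,0]],[-1,[0.0735,-0.165,0.0],[0,0,0]]]'
```

```text
clock: 21.15
eef_pos: [0.5329, 0.1559, 0.0791]
tcp_rot: [0.015, 1.569, -0.017]
ft_force: [-3.2, -2.2, 7.1]
grip_width: 0.713
```

```bash
python3 -m inch '[[0.9,[0,0,0],[0,0,0]],[1,[0,0,0],[0,0,0]],[1,[0,0,0],[0,0,0]],[1,[0,0,0],[0,0,0]],[1,[0,0,0.03],[0,0,0]],[1,[0,0,0.08],[0,0,0]],[1,[0,0,0.13],[0,0,0]],[1,[0,0,0.16],[0,0,0]],[1,[-0.003,-0.05,0.16],[0,0,0]],[1,[-0.006,-0.11,0.16],[0,0,0]],[1,[-0.01,-0.17,0.16],[0,0,0]],[1,[-0.014,-0.23,0.16],[0,0,0]],[1,[-0.019,-0.29,0.16],[0,0,0]],[1,[-0.023,-0.35,0.16],[0,0,0]],[1,[-0.027,-0.41,0.16],[0,0,0]],[1,[-0.031,-0.455,0.16],[0,0,0]],[1,[-0.0325,-0.477,0.16],[0,0,0]],[1,[-0.0325,-0.477,0.16],[0,0,0]]]'
```

```text
clock: 23.4
eef_pos: [0.4998, -0.3216, 0.2369]
tcp_rot: [0.018, 1.571, -0.017]
ft_force: [0.2, 0.7, 0.0]
grip_width: 0.997
```

Run:
```python
from h import *
o=status.get_obs();print(o['eef_pos'],o['joint_positions'].round(2))
d=cam('top'); P=cloud(d);z=P[...,2]; I=d['pixels'].astype(int);r,g,b=I[...,0],I[...,1],I[...,2]
def f(n,m): q=P[m]; print(n,len(q),q.mean(0).round(4) if len(q) else '')
f('green',(z>.112)&(z<.13)&(abs(P[...,0]-.533)<.05)&(abs(P[...,1]-.156)<.05)&(g>r+40))
f('post',(z>.095)&(z<.115)&(abs(P[...,0]-.5)<.06)&(abs(P[...,1]+.03)<.05)&(r>100)&(g<90))
f('redmat',(z>.08)&(z<.095)&(abs(P[...,0]-.5)<.06)&(abs(P[...,1]+.32)<.06)&(r>100)&(g<90))
save('top3.png',cv2.resize(d['pixels'][120:320,160:480],None,fx=2.5,fy=2.5,interpolation=cv2.INTER_CUBIC))
```

```text
[ 0.49981126 -0.32156461  0.2369121 ] [ 1.01  0.42 -0.68  1.71  0.29  1.11  0.22]
green 485 [0.53   0.1551 0.1218]
post 38 [ 0.5005 -0.0204  0.106 ]
redmat 453 [ 0.4999 -0.3195  0.0896]
```

View pics/top3.png

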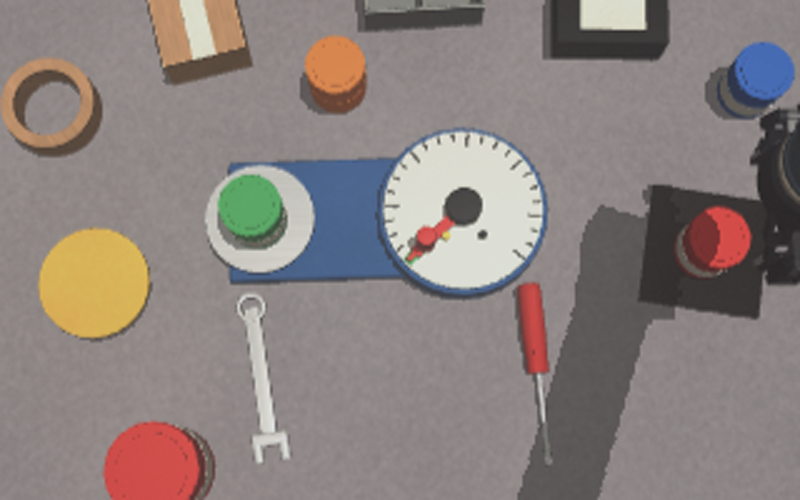

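The green tub stands on the pan about 3 mm off centre, and the hand is still at zero. Now the red tub goes from the mat to the stand.

```bash
python3 -m inch '[[1,[0,0.001,-0.05],[0,0,0]],[1,[0,0.001,-0.1],[0,0,0]],[1,[0,0.001,-0.145],[0,0,0]],[1,[0,0.001,-0.175],[0,0,0]],[1,[0,0.001,-0.19],[0,0,0]],[1,[0,0.001,-0.19],[0,0,0]],[-1,[0,0.001,-0.19],[0,0,0]],[-1,[0,0.001,-0.19],[0,0,0]],[-1,[0,0.001,-0.19],[0,0,0]],[-1,[0,0.001,-0.19],[0,0,0]],[-1,[0,0.001,-0.19],[0,0,0]],[-1,[0,0.001,-0.19],[0,0,0]],[-1,[0,0.001,-0.19],[0,0,0]],[-1,[0,0.001,-0.19],[0,0,0]]]' 40
```

```text
clock: 25.2
eef_pos: [0.5021, -0.3202, 0.0495]
tcp_rot: [0.015, 1.566, -0.017]
ft_force: [1.6, 0.6, 6.6]
grip_width: 0.723
```

```bash
python3 -m inch '[[-1,[0,0,0.02],[0,0,0]],[-1,[0,0,0.07],[0,0,0]],[-1,[0,0,0.12],[0,0,0]],[-1,[0,0,0.17],[0,0,0]],[-1,[0,0.02,0.19],[0,0,0]],[-1,[-0.004,0.07,0.19],[0,0,0]],[-1,[-0.007,0.125,0.19],[0,0,0]],[-1,[-0.01,0.18,0.19],[0,0,0]],[-1,[-0.013,0.235,0.19],[0,0,0]],[-1,[-0.016,0.29,0.19],[0,0,0]],[-1,[-0.019,0.345,0.19],[0,0,0]],[-1,[-0.022,0.4,0.19],[0,0,0]],[-1,[-0.025,0.455,0.19],[0,0,0]],[-1,[-0.028,0.51,0.19],[0,0,0]],[-1,[-0.031,0.565,0.19],[0,0,0]],[-1,[-0.033,0.615,0.19],[0,0,0]],[-1,[-0.035,0.642,0.19],[0,0,0]],[-1,[-0.035,0.647,0.19],[0,0,0]],[-1,[-0.035,0.647,0.17],[0,0,0]],[-1,[-0.035,0.647,0.13],[0,0,0]]]'
```

```text
clock: 27.7
eef_pos: [0.4657, 0.3254, 0.1764]
tcp_rot: [0.017, 1.569, -0.018]
ft_force: [0.1, 0.5, -4.4]
grip_width: 0.721
```

```bash
python3 -m inch '[[-1,[0,0,-0.035],[0,0,0]],[-1,[0,0,-0.065],[0,0,0]],[-1,[0,0,-0.082],[0,0,0]],[-1,[0,0,-0.09],[0,0,0]],[-1,[0,0,-0.093],[0,0,0]],[-1,[0,0,-0.095],[0,0,0]],[-1,[0,0,-0.097],[0,0,0]],[-1,[0,0,-0.098],[0,0,0]],[-1,[0,0,-0.098],[0,0,0]]]'
```

```text
clock: 28.82
eef_pos: [0.4655, 0.3275, 0.0815]
tcp_rot: [0.016, 1.568, -0.016]
ft_force: [-2.2, -2.3, 7.9]
grip_width: 0.716
```

Contact. I'll release and retreat.

```bash
python3 -m inch '[[0.9,[0,0,0],[0,0,0]],[1,[0,0,0],[0,0,0]],[1,[0,0,0],[0,0,0]],[1,[0,0,0],[0,0,0]],[1,[0,0,0.03],[0,0,0]],[1,[0,0,0.08],[0,0,0]],[1,[0,0,0.13],[0,0,0]],[1,[0,0,0.18],[0,0,0]],[1,[0.0,-0.05,0.2],[0,0,0]],[1,[0,-0.11,0.2],[0,0,0]],[1,[0,-0.17,0.2],[0,0,0]],[1,[0.0,-0.23,0.2],[0,0,0]],[1,[0,-0.29,0.2],[0,0,0]],[1,[0,-0.35,0.2],[0,0,0]],[1,[0,-0.41,0.2],[0,0,0]],[1,[0,-0.47,0.2],[0,0,0]],[1,[0,-0.53,0.2],[0,0,0]],[1,[0,-0.59,0.2],[0,0,0]],[1,[0,-0.64,0.2],[0,0,0]],[1,[0,-0.64,0.2],[0,0,0]]]'
```

```text
clock: 31.32
eef_pos: [0.4636, -0.3179, 0.2783]
tcp_rot: [0.022, 1.572, -0.022]
ft_force: [-0.8, 0.2, -0.3]
grip_width: 0.999
```

Run:
```python
from h import *
o=status.get_obs();print(o['eef_pos'])
d=cam('top'); P=cloud(d);z=P[...,2]; I=d['pixels'].astype(int);r,g,b=I[...,0],I[...,1],I[...,2]
def f(n,m): q=P[m]; print(n,len(q),q.mean(0).round(4) if len(q) else '')
f('green',(z>.112)&(z<.13)&(abs(P[...,0]-.533)<.05)&(abs(P[...,1]-.156)<.05)&(g>r+40))
f('red',(z>.112)&(z<.13)&(abs(P[...,0]-.4655)<.05)&(abs(P[...,1]-.327)<.05)&(r>100)&(g<90))
m=(z>.095)&(z<.115)&(abs(P[...,0]-.5)<.06)&(abs(P[...,1]+.03)<.05)&(r>100)&(g<90);f('post',m)
q=P[m].mean(0)-[.538,-.0605,0];print(np.arctan2(q[1],q[0]))
save('top4.png',d['pixels'])
```

```text
[ 0.46356493 -0.31794298  0.27832495]
green 486 [0.5299 0.1551 0.1219]
red 494 [0.462  0.3267 0.1221]
post 36 [ 0.5006 -0.0204  0.106 ]
2.3210612060193125
```

View pics/top4.png

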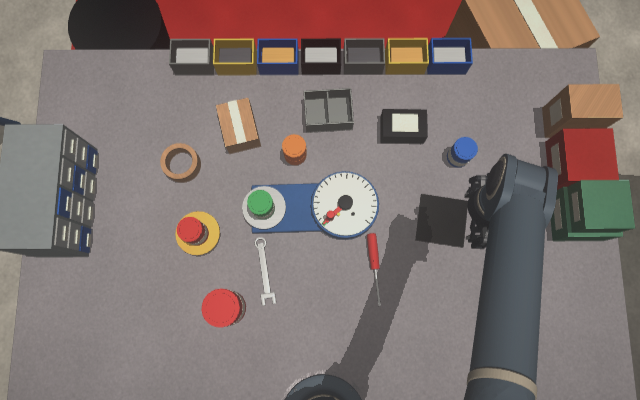

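The green tub is on the pan at (260,203), the red tub is on the stand at (190,230), the hand is at zero, the other things haven't moved, and the arm is clear.

```bash
python3 -c "
from plant import arm
print(arm.finish_job())"
```

```text
the job is handed in; nothing more can be done
None
```

The tubs are swapped and the job is handed in; no verdict is reported. I put the red tub on the mat for the moment and turned the max-hold hand back to its zero stop while the pan was empty. Then I set the green tub on the pan and the red tub on the stand.

The last top view, at about 31 s, showed:
- **Tubs:** each is about 3–4 mm from the centre of its place, with its lid top at 0.122 m as expected, and both look upright.
- **Hand:** it is at 2.321 rad against about 2.32 expected for the zero stop.
- **Bystanders and arm:** the other things look unmoved, judged by eye in the picture, and the arm is clear with the gripper open.

No check failed. While I held the hand against its stop, the gripper read about 5 mm off the post's true arc (radius 49 mm instead of 55 mm), because the pads slipped on the post. The pictures taken after release put the post at its correct 55 mm radius.

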